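# Load the vial shaker, latch its tray and start it

## Robot

A 6-joint arm with a two-finger parallel gripper is mounted at the origin on the work surface. World frame = base frame: x ahead of the robot, y to its left, z up, the work surface at z = 0. Lengths are in m, angles in rad, forces in N, time in s.
With the tool pointing down it reaches from about 0.25 to 0.775 m from the base axis. Payload 4 kg.
Tool frame: the origin (TCP) lies between the finger pads; the fingertips stand 14 mm ahead of it and the grasp point (between the pads) lies 5 mm behind it (tip_reach is the distance from the TCP to the fingertips, in m); z points along the fingers, y is the line along which they close (so a half turn about z gives the same grasp; the last joint's range is limited). The gripper opens to 94 mm and grips with 3 to 60 N. Pads are 16 mm wide; open, the fingers measure 119 mm over their backs; the gripper's body (75 mm by 177 mm) begins 78 mm behind the grasp point.
Start: joints at [-1.323, 0.087, 1.371, -0, 1.684, -0.103], TCP at [0.189, -0.517, 0.22] pointing down, gripper open.
Joint ranges: [-3.1, 3.1], [-0.76, 2.03], [0.27, 2.55], [-1.08, 4.22], [0.17, 2.65], [-2.57, 2.57]. Speed limits (rad/s): [2.79, 2.79, 3.14, 3.14, 3.14, 3.14].

## Interface

Orientations are given as [roll, pitch, yaw] about the fixed x, y, z axes, in that order (R = Rz(yaw) Ry(pitch) Rx(roll)).
In Python, from bench import * gives the robot as it stands. The module is installed in compiled form; this text tells all that it offers.
- The arm moves only by the tool servo_tool, never from a script. Its argument "targets" is a list of rows, each a list of 4 numbers: the shift along the tool's x, y, z in cm, then the turn about the tool's z in degrees. A call has 1 to 8 rows; each row is the pose to reach, as a shift and turn from the pose commanded when the call began, along the tool's axes at that moment; what a row does not reach only later rows make up. A row lasts 1/8 s, in which the tool goes at most 62.5 mm and 10.7 degrees, less where a joint would pass 70% of its speed; a pose out of reach is approached as far as the arm can. A call with a gripper value outside its range is refused whole. "claw" is the closure in counts, from 0 (fully open) to 255 (shut), set as the call begins (left out, the last holds). The fingers move at their own pace and stop on an object; the grip force is fixed at half the most. Time passes only in rows, so rows that repeat a pose let the fingers close. It gives the time, the measured TCP pose, the force, the opening and the grip force at its end, in the units of the state.
- get_obs(): the state, without advancing time (a new reading comes with each control period).
- snapshot(name): name is "scene" or "top" or "wrist"; returns the picture (384x512x3 uint8, blue, green, red); there is no depth.
- camera_model(name): a dict with "camera_matrix" (3x3 intrinsics, pixels), "k1" (the pictures are not rectified: a ray, as slopes to the right and down, at radius r is drawn at 1 + k1 r^2 times it, then the intrinsics apply), "camera_from_world" (4x4, takes a point from world to camera coordinates). Camera axes: x right, y up, looking along -z (the intrinsics and any distortion apply to the point x, -y, -z); pixel columns grow to the right and rows downward; lengths in m; the calibration is good to about 2 mm. A picture is of the moment at which its call begins: read the wrist's pose just before it. camera_model takes no time and is no camera call; for the wrist camera it gives the pose at the moment of the call.
- close_job(): hands the job in; it is judged then, once.
The state is a dict: "time": time; "joint_positions": joint angles; "qvel": joint speeds; "joint_torque": joint torques, N m; "tool_pos": TCP position; "ee_rot": TCP orientation; "wrist_force": force on the tool from outside, world axes, zero at the start; "wrist_torque": the same for the moment, N m; "width": finger opening in m; "finger_force": force on a finger pad.
Only numpy, scipy, OpenCV 4.12 (cv2) and the standard library are available. Lean on these libraries where they do the work, as an engineer would, in place of code of your own. Each camera call takes 0.05 s, during which the arm holds its last target. There are 200 camera calls.

## Task

Stand every sample jar from the white mat upright in the pockets of the shaker's pulled-out tray, one jar to a pocket, then push the tray in until it latches and check that it stays in when you let go. Only then flip up the guard on the starter box until it stays open by itself, press the button beneath all the way down, and lower the guard shut again. Leave the beaker, the flask and the dishes where they are.

Things in the scene. Friction and masses are not known exactly. Their poses are not given: they have to be found in the camera images.
- jar1: One of 3 or 4 identical sample jars (an absent one reads None from the start): amber glass with a white screw cap, an upright cylinder 40 mm in diameter and 50 mm tall, about 70 g. Starts upright on the mat. Origin at the centre of its underside, z axis up through the cap.
- jar2: One of 3 or 4 identical sample jars (an absent one reads None from the start): amber glass with a white screw cap, an upright cylinder 40 mm in diameter and 50 mm tall, about 70 g. Starts upright on the mat. Origin at the centre of its underside, z axis up through the cap.
- jar3: One of 3 or 4 identical sample jars (an absent one reads None from the start): amber glass with a white screw cap, an upright cylinder 40 mm in diameter and 50 mm tall, about 70 g. Starts upright on the mat. Origin at the centre of its underside, z axis up through the cap.
- jar4: One of 3 or 4 identical sample jars (an absent one reads None from the start): amber glass with a white screw cap, an upright cylinder 40 mm in diameter and 50 mm tall, about 70 g. Starts upright on the mat. Origin at the centre of its underside, z axis up through the cap.
- mat: White bench mat, 220 x 220 mm, 3 mm thick, fixed, on one side of the shaker (either side). The jars start on it. Origin at the centre of its underside.
- shaker: Vial shaker, fixed to the bench, between the mat and the starter box. White base 225 mm wide (y), 35 mm high, from x = -30 to +110 mm in its frame. A grey motor housing, top 60 mm above the bench, begins at x = +45 mm. Origin at bench level; x axis points in the direction in which the tray is pushed in (away from the robot), z up. It carries the tray.
- tray (a joint): Slide of the shaker's aluminium tray along the shaker's +x, in m: 0 pulled out (start), 0.050 the hard stop fully in. A spring pushes it out with 2 N at 0 and 5.8 N at 0.050. Push-push latch: pushed in past 0.047 (best to the hard stop) and let go, it springs back a little and stays latched at about 0.040; pushed to the stop a second time and let go, it comes out again to 0.
- tray_floor (a point): Centre of the tray's floor (upper side), moves with the tray; axes as the shaker's. The floor is 42 mm above the bench. The tray is 62 mm deep (x) and 212 mm wide (y), with one row of 4 open pockets along y at y = +78, +26, -26 and -78 mm; each pocket is 54 mm (x) by 48 mm (y) inside. Walls and dividers are 4 mm thick and rise 15 mm above the floor.
- pocket1 (a point): Centre of the floor of pocket 1 of the tray, counted from the left (+y), moves with the tray.
- pocket2 (a point): Centre of the floor of pocket 2 of the tray, counted from the left (+y), moves with the tray.
- pocket3 (a point): Centre of the floor of pocket 3 of the tray, counted from the left (+y), moves with the tray.
- pocket4 (a point): Centre of the floor of pocket 4 of the tray, counted from the left (+y), moves with the tray.
- tray_front (a point): Centre of the front face of the tray's grey front panel, where it is pushed; moves with the tray. The panel is 225 mm wide, 42 mm high (from 15 to 57 mm above the bench) and upright, facing the shaker's -x.
- starter: Starter box, fixed to the bench, on the other side of the shaker from the mat: a grey box 140 mm (x) by 100 mm (y) by 50 mm high. Origin at the centre of its underside, x pointing away from the robot, z up. It carries the button and over it the guard: a grey shell 66 mm (x) by 60 mm (y), its top 88 mm above the bench when shut, with a tongue sticking out forward (to -x).
- guard (a joint): Hinge of the grey guard over the button, in rad: 0 shut (start), 2.2 fully open at its stop. The front swings up and away (+x of the starter) about the starter's y axis. The guard falls shut by its weight (damped) below about 1.35 and falls open to the stop above it; open, it stays.
- guard_hinge (a point): Point on the guard's hinge axis (parallel to the starter's y), in the starter's frame at x = +45 mm, 68 mm above the bench; fixed.
- guard_tongue (a point): Point on the guard's tongue, moves with the guard; shut, it lies 94 mm towards -x from the hinge and 14 mm above it. The tongue is a bar 12 mm wide (y) and 8 mm thick, its free end 12 mm beyond this point and the guard's shell 27 mm back from it. Pinched on its 12 mm sides from above it turns between the fingers as the guard swings.
- start (a joint): Travel of the start button in m: 0 released, 0.006 fully down; springs back. Fully down takes 5 N.
- start_top (a point): Centre of the black start button's top, 28 mm in diameter, 60 mm above the bench when released; press down. Under the guard when that is shut.
- beaker: White ceramic beaker, 72 mm across, 85 mm high, loose, not part of the job. Origin at its underside.
- flask: White plastic bottle, 66 mm across, 150 mm high, loose, not part of the job. Origin at its underside.
- dishes: Stack of glass dishes, 90 mm across, 44 mm high, loose, not part of the job. Origin at its underside.
There are look-alikes about, which are no part of the job. Leave any red or yellow look-alike of the starter alone.

How it is judged:
By the outcome, as a careful person would: the job done as asked, in the order asked, and still so for the second after the job is handed in, with the robot touching nothing.
Of jar1, jar2, jar3, jar4 only 3 to 4 are there at a start; the rules pass over those that are not, and their reading is None.
At some moment in a run one of jar1, jar2, jar3, jar4 may be knocked a few centimetres aside while the robot is not near it.
It also fails if it takes over 192 s, if anything falls off the work surface, if the arm or the gripper's body presses on something with over 40 N, if the wrist force passes 120 N, or if a joint passes its speed limit or range.

## Working session

There is one attempt and no reset: what is moved stays moved. The work goes in short steps, Python scripts to look and compute and a tool call to move; the robot and the scene stay as the last step left them, time stands still between calls to the robot, and variables do not carry over. Pictures are saved under pics/ and viewed, at most 14 in all, crops included, and the job is handed in when it is done.

Besides the shell and the picture viewer there is one more tool, called after "Emit:" as a command line: name --pt "numbers of a row" for each row, then --argument value for the rest. servo_tool: Moves the arm, as the interface text tells. Its arguments: {"type":"object","properties":{"targets":{"type":"array"},"claw":{"type":"number"}},"required":["targets"]}

```bash
mkdir -p pics; ls
cat > h.py <<'E'
from bench import *
import numpy as np, cv2
from scipy.spatial.transform import Rotation as R
def ray(cm,u,v):
    K=np.array(cm["camera_matrix"]);T=np.array(cm["camera_from_world"])
    p=cv2.undistortPoints(np.array([[[u,v]]],float),K,np.array([cm["k1"],0,0,0,0.]))[0,0]
    d=T[:3,:3].T@np.array([p[0],-p[1],-1]); o=-T[:3,:3].T@T[:3,3]
    return o,d
def at(cm,u,v,z):
    o,d=ray(cm,u,v); return (o+d*(z-o[2])/d[2]).round(4)
def px(cm,P):
    K=np.array(cm["camera_matrix"]);T=np.array(cm["camera_from_world"])
    c=T[:3,:3]@np.array(P)+T[:3,3]; s=np.array([c[0],-c[1]])/-c[2]; s=s*(1+cm["k1"]*(s@s))
    return (K[:2,:2]@s+K[:2,2]).round(1)
def pose():
    o=get_obs(); return np.array(o["tool_pos"]),R.from_euler("xyz",o["ee_rot"]).as_matrix()
def to(x,y,z):
    p,r=pose(); return (r.T@(np.array([x,y,z])-p)*100).round(2)
E
python3 - <<'E'
from h import *
print(get_obs())
for n in("scene","top"):
    cv2.imwrite(f"pics/{n}0.png",cv2.resize(snapshot(n),(800,600),interpolation=cv2.INTER_CUBIC)); print(camera_model(n))
E
```

```text
pics
{'time': 0.0, 'joint_positions': array([-1.32310519e+00,  8.79244575e-02,  1.37223417e+00,  3.77696895e-06,
        1.68363237e+00, -1.03079696e-01]), 'qvel': array([ 6.50450269e-04, -7.72799661e-04, -1.74390975e-03,  8.74735630e-05,
        7.80649690e-04,  2.53067451e-05]), 'joint_torque': array([ 9.25426830e-04, -3.40178204e+01, -3.02423823e+01,  7.19183427e-02,
        3.28394689e-02, -1.83514771e-04]), 'tool_pos': array([ 0.18886942, -0.51599303,  0.21833106]), 'ee_rot': array([-3.13940637e+00, -2.29937153e-04,  3.50771007e-01]), 'wrist_force': array([ 0.72130925, -1.00017942, -0.38195542]), 'wrist_torque': array([ 0.00251785, -0.03020778,  0.01154166]), 'finger_force': 0.0, 'width': 0.09428759635794912}
{'camera_matrix': array([[356.43201588,   0.        , 256.387986  ],
       [  0.        , 356.43201588, 190.04006497],
       [  0.        ,   0.        ,   1.        ]]), 'k1': -0.10824248326283158, 'camera_from_world': array([[-0.52122321,  0.85335456, -0.01059996,  0.35509951],
       [-0.6592962 , -0.39474481,  0.63992582,  0.28048213],
       [ 0.54189934,  0.3405327 ,  0.76836358, -1.25732003],
       [ 0.        ,  0.        ,  0.        ,  1.        ]])}
{'camera_matrix': array([[456.55779743,   0.        , 249.74963614],
       [  0.        , 456.55779743, 193.03567801],
       [  0.        ,   0.        ,   1.        ]]), 'k1': -0.15423760985850699, 'camera_from_world': array([[-0.02609594, -0.99953291,  0.01590465, -0.07385757],
       [ 0.99718378, -0.024909  ,  0.07073932, -0.54221752],
       [-0.0703101 ,  0.01770587,  0.99736803, -1.15393871],
       [ 0.        ,  0.        ,  0.        ,  1.        ]])}
```

View pics/top0.png

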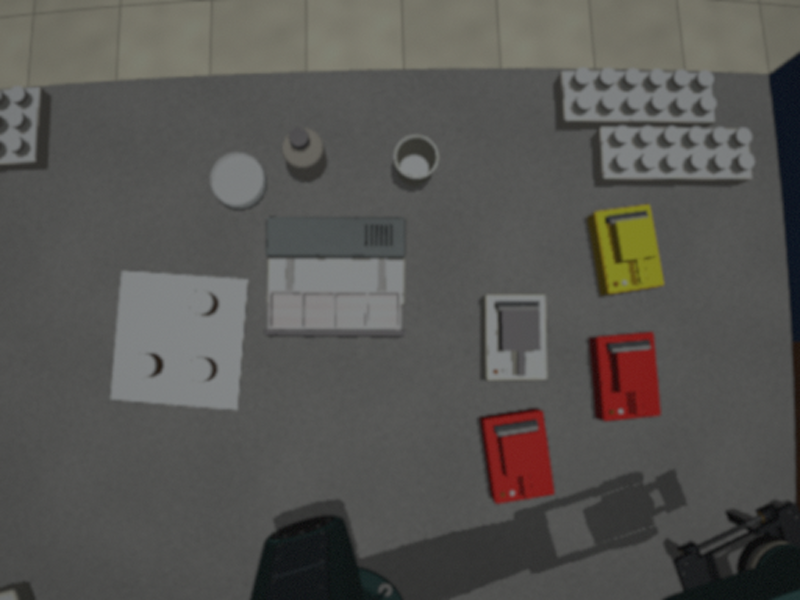

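View pics/scene0.png

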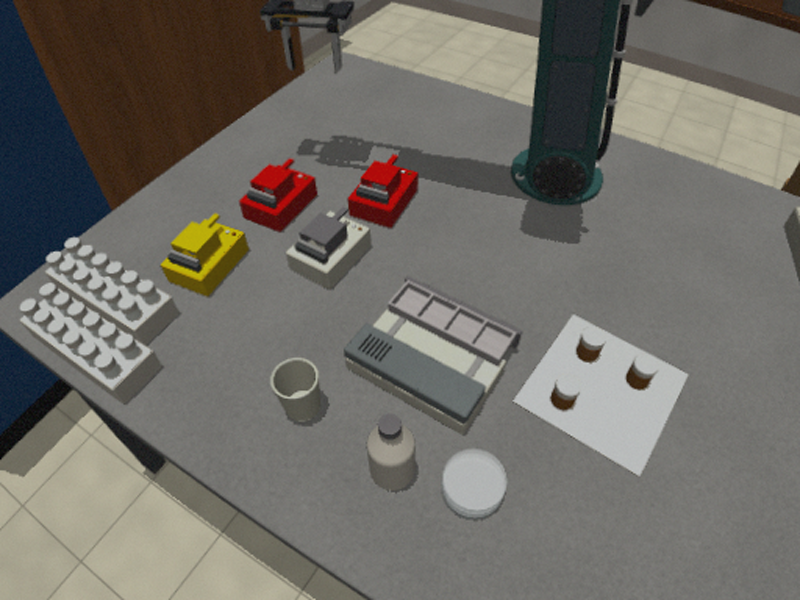

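Top view (800x600): the mat is centred at (179,340) with three jars near (203,302), (150,364) and (203,369). The tray is around (335,312).

Candidates for the starter are the white/grey box (517,337), red (625,375), red (517,455) and yellow (627,250). I choose the white/grey one at (517,337) and will check it in a crop.

Run:
```python
from h import *
a=cv2.imread("pics/top0.png")
im=snapshot("top")
c1=cv2.resize(im[170:265,65:270],None,fx=3.9,fy=3.9,interpolation=cv2.INTER_CUBIC)
c2=cv2.resize(im[180:250,290:360],(370,370),interpolation=cv2.INTER_CUBIC)
s=snapshot("scene");c3=cv2.resize(s[120:190,175:245],(370,370),interpolation=cv2.INTER_CUBIC)
W=np.zeros((600,800,3),np.uint8)
W[:c1.shape[0],:c1.shape[1]]=np.clip(c1.astype(float)*1.2,0,255); 
W2=np.hstack([c2,c3])
cv2.imwrite("pics/c1.png",W[:380]);cv2.imwrite("pics/c2.png",W2)
```

```text
(no output)
```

View pics/c1.png

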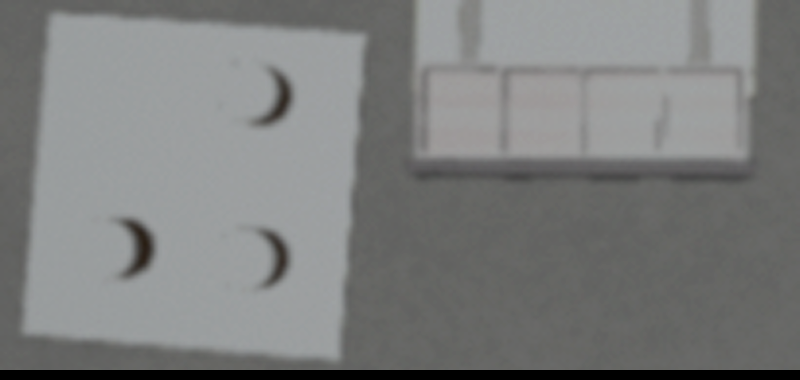

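View pics/c2.png

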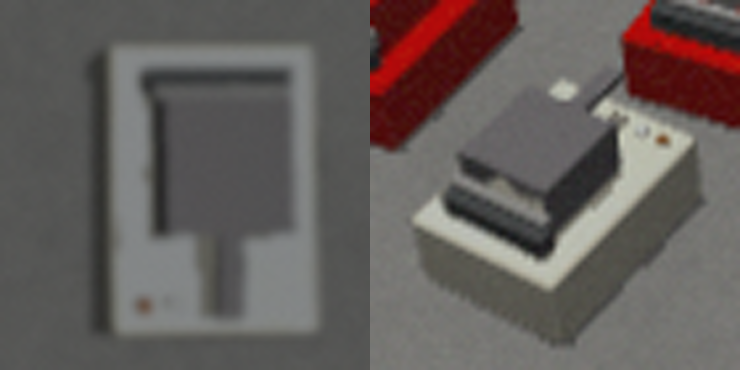

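The crop confirms the starter: a white/grey box with a grey guard and its tongue pointing at the robot. Jar undersides in crop c1 are at about (264,96), (126,249) and (261,259). The tray panel's top edge runs (413,160) to (752,158).

Run:
```python
from h import *
cm=camera_model("top");sc=camera_model("scene")
f=lambda u,v,z:at(cm,65+u/3.9-.5,170+v/3.9-.5,z)
for u,v in[(264,96),(126,249),(261,259)]: print("jar",f(u,v,.003))
for u,v in[(244,95),(106,248),(241,259)]: print("jarcap",f(u,v,.053))
g=lambda u,v,z:at(sc,u*.64-.5,v*.64-.5,z)
for u,v in[(590,340),(642,367),(565,388)]: print("jarscene",g(u,v,.053))
print("mat",[f(*p,.003) for p in[(48,13),(367,35),(341,360),(22,333)]])
print("panel",f(413,160,.057),f(752,158,.057))
print("trayback",f(422,68,.057),f(742,68,.057), "div",f(504,110,.057),f(583,112,.057),f(663,112,.057))
k=lambda u,v,z:at(cm,u*.64-.5,v*.64-.5,z)
print("housing",[k(*p,.06) for p in[(267,218),(404,218),(405,257),(267,257)]])
h=lambda u,v,z:at(cm,290+u/5.286-.5,180+v/5.286-.5,z)
b=[h(*p,.05) for p in[(112,45),(312,45),(316,330),(114,332)]];print("starter",b,np.mean(b,0))
print("tongue",h(223,318,.082),h(229,240,.082),"shell",[h(*p,.088) for p in[(165,95),(293,95),(293,233),(155,235)]])
print(camera_model("wrist"))
```

```text
jar [0.5462 0.2205 0.003 ]
jar [0.4452 0.3166 0.003 ]
jar [0.4369 0.2238 0.003 ]
jarcap [0.5434 0.2215 0.053 ]
jarcap [0.4466 0.3138 0.053 ]
jarcap [0.438  0.2247 0.053 ]
jarscene [0.4497 0.2204 0.053 ]
jarscene [0.4573 0.311  0.053 ]
jarscene [0.5561 0.2175 0.053 ]
mat [array([0.6067, 0.371 , 0.003 ]), array([0.5856, 0.15  , 0.003 ]), array([0.3686, 0.1709, 0.003 ]), array([0.3895, 0.3905, 0.003 ])]
panel [0.4989 0.1115 0.057 ] [ 0.4948 -0.1047  0.057 ]
trayback [0.5576 0.1048 0.057 ] [ 0.5525 -0.0999  0.057 ] div [0.5294 0.0527 0.057 ] [0.5268 0.0022 0.057 ] [ 0.5256 -0.0488  0.057 ]
housing [array([0.6784, 0.109 , 0.06  ]), array([ 0.6727, -0.1114,  0.06  ]), array([ 0.6095, -0.1112,  0.06  ]), array([0.6151, 0.1095, 0.06  ])]
starter [array([ 0.5469, -0.2409,  0.05  ]), array([ 0.5445, -0.3377,  0.05  ]), array([ 0.4084, -0.3344,  0.05  ]), array([ 0.4106, -0.2373,  0.05  ])] [ 0.4776   -0.287575  0.05    ]
tongue [ 0.4168 -0.2835  0.082 ] [ 0.4527 -0.2875  0.082 ] shell [array([ 0.5202, -0.2589,  0.088 ]), array([ 0.5187, -0.3188,  0.088 ]), array([ 0.455 , -0.3163,  0.088 ]), array([ 0.456, -0.252,  0.088])]
{'camera_matrix': array([[343.4737585,   0.       , 260.3507368],
       [  0.       , 343.4737585, 191.6776582],
       [  0.       ,   0.       ,   1.       ]]), 'k1': -0.0673314323699885, 'camera_from_world': array([[ 0.34352964, -0.93913761, -0.0028179 , -0.54827825],
       [ 0.90817763,  0.33296584, -0.25366738,  0.02585921],
       [ 0.23916684,  0.08458311,  0.9672874 , -0.39201365],
       [ 0.        ,  0.        ,  0.        ,  1.        ]])}
```

Emit:
servo_tool --pt "6 -6 -4 -10" --pt "12 -12 -8 -20" --pt "17 -18 -8 -30" --pt "22 -24 -8 -40" --pt "27 -30 -8 -50" --pt "32 -35 -8 -60" --pt "37 -40 -8 -68.7" --pt "41 -45 -8 -68.7"

```text
time: 1.2
tool_pos: [0.3746, -0.065, 0.2981]
ee_rot: [3.141, 0.0, 1.55]
wrist_force: [1.4, -0.3, 0.1]
width: 0.094
finger_force: 0.0
```

Emit:
servo_tool --pt "0 0 0 0" --pt "0 0 0 0"

```text
time: 1.45
tool_pos: [0.3741, -0.067, 0.2978]
ee_rot: [-3.141, 0.001, 1.551]
wrist_force: [0.1, 0.3, 0.8]
width: 0.0937
finger_force: 0.0
```

Run:
```python
from h import *
o=get_obs();print(o["tool_pos"],o["ee_rot"],o["joint_positions"].round(2),to(0.47,0.14,0.32))
cm=camera_model("wrist");T=np.array(cm["camera_from_world"]);print(-T[:3,:3].T@T[:3,3],T[:3,:3].round(2))
for P in[(.546,.22,.053),(.445,.315,.053),(.437,.224,.053),(.5,.11,.057),(.495,-.105,.057)]:print(px(cm,P))
```

```text
[ 0.37413376 -0.06701759  0.29779931] [-3.14107674e+00  6.93800627e-04  1.55071233e+00] [-0.33 -0.3   1.57 -0.    1.87 -0.31] [20.89  9.17 -2.24]
[0.3762662  0.00743304 0.46318748] [[ 1.   -0.02 -0.  ]
 [ 0.02  0.97 -0.25]
 [ 0.01  0.25  0.97]]
[414.9 -99.7]
[ 320.8 -194.6]
[ 314.1 -105.8]
[371.6   5.5]
[358.9 194.7]
```

Emit:
servo_tool --pt "6 -2.6 -1 0" --pt "12 -5 -2 0" --pt "18 -8 -3 0" --pt "24 -11 -3 0" --pt "25.5 -12 -3 0" --pt "25.5 -12 -3 0"

```text
time: 2.2
tool_pos: [0.2596, 0.1904, 0.328]
ee_rot: [3.141, 0.0, 1.551]
wrist_force: [0.5, -0.2, 0.5]
width: 0.094
finger_force: 0.0
```

Run:
```python
from h import *
o=get_obs();print(o["tool_pos"],o["ee_rot"])
cm=camera_model("wrist");im=snapshot("wrist");np.save("cm.npy",cm,allow_pickle=True)
cv2.imwrite("pics/w1.png",cv2.resize(im,(800,600),interpolation=cv2.INTER_CUBIC))
for P in[(.546,.22,.053),(.445,.315,.053),(.437,.224,.053),(.5,.11,.057),(.495,-.105,.057)]:print(px(cm,P)*1.5625)
```

```text
[0.25959652 0.19039732 0.32804453] [3.14113725e+00 2.36945639e-04 1.55084401e+00]
[747.34375 211.875  ]
[638.59375  91.875  ]
[621.25    207.96875]
[683.28125 339.375  ]
[650.625  545.3125]
```

View pics/w1.png

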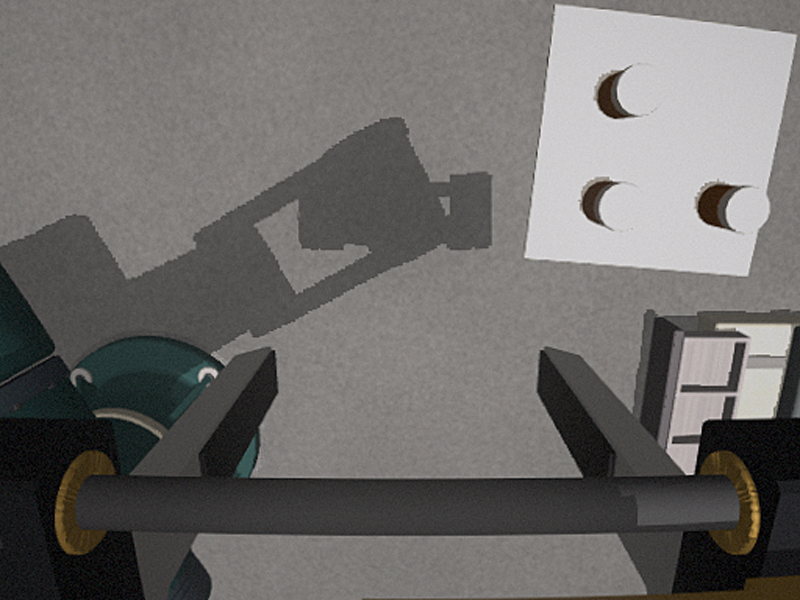

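That move went the wrong way in x (tool +y is world +x), so I'll correct it. The caps at (744,210), (637,91) and (617,206) match the predictions within 3 mm. Next I go over the tray.

Emit:
servo_tool --pt "-1 6 0 0" --pt "-2 12 0 0" --pt "-3 18 1 0" --pt "-4 24 2 0" --pt "-4.5 27 3 0" --pt "-4.5 27 3 0" --pt "-4.5 27 3 0"

```text
time: 3.12
tool_pos: [0.5286, 0.1379, 0.2982]
ee_rot: [-3.141, 0.0, 1.547]
wrist_force: [-0.4, 0.1, -0.3]
width: 0.0942
finger_force: 0.0
```

Run:
```python
from h import *
o=get_obs();print(o["tool_pos"],o["ee_rot"])
cm=camera_model("wrist");im=snapshot("wrist");np.save("cm.npy",cm,allow_pickle=True)
cv2.imwrite("pics/w2.png",cv2.resize(im,(800,600),interpolation=cv2.INTER_CUBIC))
for P in[(.546,.22,.053),(.445,.315,.053),(.437,.224,.053),(.5,.11,.057),(.495,-.105,.057)]:print(px(cm,P)*1.5625)
```

```text
[0.52861276 0.13789816 0.29821346] [-3.14115218e+00  2.44895296e-04  1.54667666e+00]
[427.34375 148.90625]
[282.65625  16.09375]
[280.46875 147.5    ]
[370.78125 295.46875]
[375.625 528.75 ]
```

View pics/w2.png

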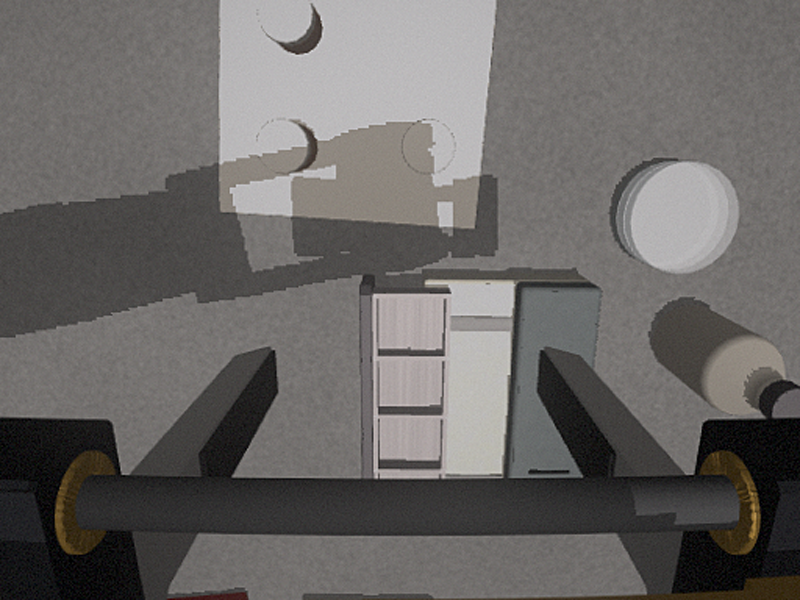

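Caps are at (429,146), (281,147) and (287,20). Tray pocket walls are at columns 376/446 inside, dividers at rows 353 and 413, and the panel's left edge is at 361. All of this fits the estimates.

Run:
```python
from h import *
cm=np.load("cm.npy",allow_pickle=True).item()
k=lambda u,v,z=.057:at(cm,u*.64-.3,v*.64-.3,z)
print("capA",k(429,146,.053),"C",k(282,147,.053))
print("top outer",k(373,290),k(450,289),"div1",k(375,353),k(447,353),"div2",k(375,413),k(446,413))
print("panel front",k(361,278),k(361,470))
print("C:",to(.440,.2235,.20))
```

```text
capA [0.5469 0.2224 0.053 ] C [0.4379 0.2247 0.053 ]
top outer [0.5015 0.1148 0.057 ] [0.5615 0.1142 0.057 ] div1 [0.501  0.0627 0.057 ] [0.5589 0.0613 0.057 ] div2 [0.4989 0.0097 0.057 ] [0.5579 0.0082 0.057 ]
panel front [0.4926 0.1246 0.057 ] [ 0.4846 -0.0441  0.057 ]
C: [ 8.29 -9.04  9.88]
```

Emit:
servo_tool --pt "-5 0 2 0" --pt "-10 0 4 0" --pt "-14 0 5 0" --pt "-14 0 5 0" --pt "-14 0 5 0"

```text
time: 3.8
tool_pos: [0.5255, 0.0006, 0.2495]
ee_rot: [3.139, -0.0, 1.55]
wrist_force: [0.2, 0.2, 0.5]
width: 0.0938
finger_force: 0.0
```

Run:
```python
from h import *
o=get_obs();print(o["tool_pos"],o["ee_rot"])
cm=camera_model("wrist");im=snapshot("wrist");np.save("cm.npy",cm,allow_pickle=True)
cv2.imwrite("pics/w3.png",cv2.resize(im[60:310,190:400],None,fx=2.4,fy=2.4,interpolation=cv2.INTER_CUBIC))
```

```text
[0.52551942 0.0006123  0.24950362] [ 3.13900200e+00 -3.83449113e-04  1.55029907e+00]
```

View pics/w3.png

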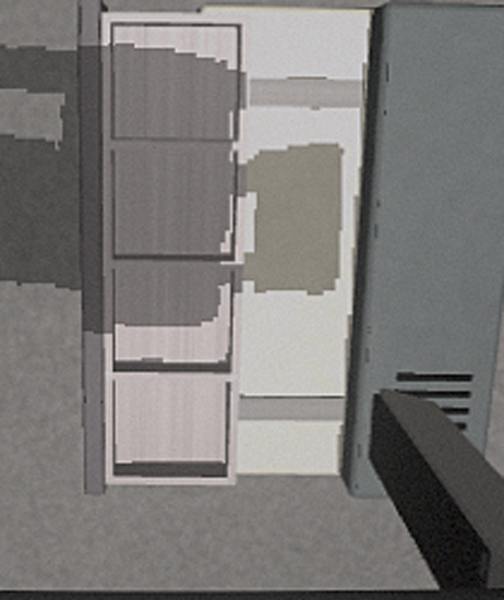

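The close view shows the whole tray: outer rows 13 to 484, divider tops at rows 144, 260 and 374, inner columns about 111 to 238, and the panel front at columns 79 to 84.

Run:
```python
from h import *
cm=np.load("cm.npy",allow_pickle=True).item()
k=lambda u,v,z=.057:at(cm,190+u/2.4-.3,60+v/2.4-.3,z)
for n,a in dict(top=[(103,13),(246,16)],bot=[(107,482),(236,484)],d1=[(107,144),(242,144)],d2=[(110,260),(239,260)],d3=[(110,374),(235,374)],panel=[(79,20),(84,480)]).items(): print(n,k(*a[0]),k(*a[1]),(k(*a[0])+k(*a[1]))/2)
print(to(.440,.2235,.20))
```

```text
top [0.5011 0.1119 0.057 ] [0.5602 0.1095 0.057 ] [0.53065 0.1107  0.057  ]
bot [ 0.4946 -0.0988  0.057 ] [ 0.5558 -0.1011  0.057 ] [ 0.5252  -0.09995  0.057  ]
d1 [0.5008 0.0584 0.057 ] [0.5584 0.0572 0.057 ] [0.5296 0.0578 0.057 ]
d2 [0.5002 0.0081 0.057 ] [0.5571 0.0069 0.057 ] [0.52865 0.0075  0.057  ]
d3 [ 0.4982 -0.0448  0.057 ] [ 0.5553 -0.046   0.057 ] [ 0.52675 -0.0454   0.057  ]
panel [0.4911 0.1094 0.057 ] [ 0.4837 -0.0975  0.057 ] [0.4874  0.00595 0.057  ]
[22.08 -9.02  4.93]
```

Emit:
servo_tool --pt "5.5 -2.3 3 0" --pt "11 -4.6 6 0" --pt "16.5 -6.9 9 0" --pt "22.2 -9.15 12 0" --pt "22.2 -9.15 16 0" --pt "22.2 -9.15 19 0" --pt "22.2 -9.15 21 0" --pt "22.2 -9.15 21 0"

```text
time: 4.85
tool_pos: [0.4373, 0.2247, 0.0369]
ee_rot: [-3.139, 0.001, 1.552]
wrist_force: [0.3, 0.1, 0.0]
width: 0.0941
finger_force: 0.0
```

Emit:
servo_tool --pt "0 0 0 0" --pt "0 0 0 0" --pt "0 0 0 0" --pt "0 0 0 0" --pt "0 0 0 0" --pt "0 0 0 0" --claw 255

```text
time: 5.6
tool_pos: [0.4387, 0.2237, 0.0379]
ee_rot: [-3.141, 0.0, 1.55]
wrist_force: [-0.5, -0.1, 0.9]
width: 0.0394
finger_force: 30.0
```

Emit:
servo_tool --pt "0 0 -4 0" --pt "0 0 -9 0" --pt "-6 2.3 -10 0" --pt "-12 4.6 -10 0" --pt "-18 7 -10 0" --pt "-24.3 9.3 -9 0" --pt "-24.3 9.3 -6.8 0" --pt "-24.3 9.3 -6.8 0"

```text
time: 6.6
tool_pos: [0.5251, -0.022, 0.1034]
ee_rot: [-3.136, -0.001, 1.547]
wrist_force: [-0.6, -0.1, -1.0]
width: 0.0393
finger_force: 30.0
```

Run:
```python
from h import *
o=get_obs();print(o["tool_pos"],o["ee_rot"],o["width"])
cm=camera_model("wrist");im=snapshot("wrist");np.save("cm.npy",cm,allow_pickle=True)
cv2.imwrite("pics/w4.png",cv2.resize(im,(800,600),interpolation=cv2.INTER_CUBIC))
```

```text
[ 0.52512691 -0.02202044  0.10335163] [-3.13585004e+00 -7.91348377e-04  1.54729883e+00] 0.039305112079642934
```

View pics/w4.png

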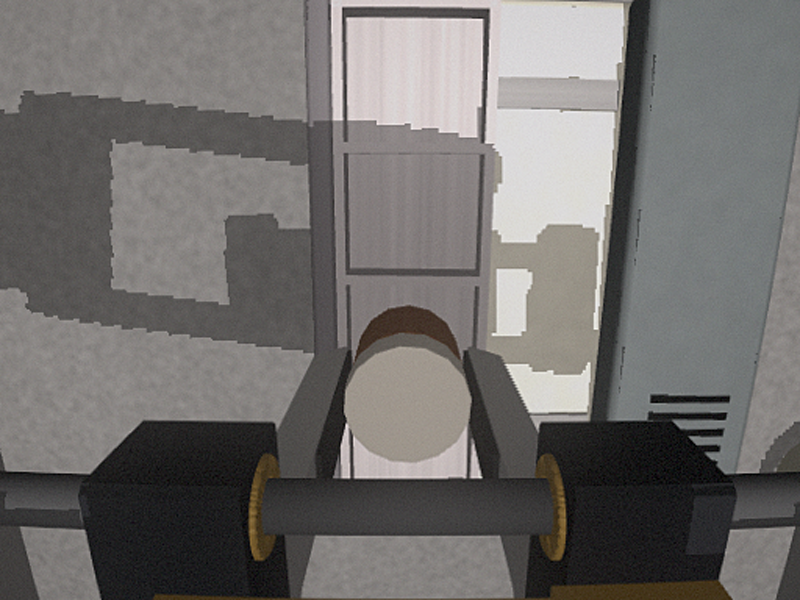

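The jar hangs over pocket 3 with its cap centre at (407,397). Divider tops are at rows 148 and 277, with inner columns about 346 to 482.

Run:
```python
from h import *
cm=np.load("cm.npy",allow_pickle=True).item()
k=lambda u,v,z=.057:at(cm,u*.64-.3,v*.64-.3,z)
print("cap",k(407,397,.1185),"L/R",k(344,397,.1185),k(471,397,.1185))
print("d1",k(342,148),k(486,148),"d2",k(344,277),k(485,277),"top",k(342,9),k(492,9))
```

```text
cap [ 0.5257 -0.0174  0.1185] L/R [ 0.5065 -0.0171  0.1185] [ 0.5452 -0.0179  0.1185]
d1 [0.5022 0.0577 0.057 ] [0.5572 0.0564 0.057 ] d2 [0.5004 0.0073 0.057 ] [0.5573 0.006  0.057 ] top [0.5045 0.1072 0.057 ] [0.5592 0.1059 0.057 ]
```

Emit:
servo_tool --pt "-0.2 0.2 0.8 0" --pt "-0.2 0.2 1.6 0" --pt "-0.2 0.2 2.3 0" --pt "-0.2 0.2 2.5 0" --pt "-0.2 0.2 2.5 0"

```text
time: 7.28
tool_pos: [0.5286, -0.023, 0.0808]
ee_rot: [-3.141, 0.0, 1.55]
wrist_force: [0.1, 0.3, -1.4]
width: 0.0394
finger_force: 30.0
```

Emit:
servo_tool --pt "0 0 0.2 0" --pt "0 0 0.35 0" --pt "0 0 0.35 0"

```text
time: 7.65
tool_pos: [0.5287, -0.0232, 0.0774]
ee_rot: [-3.141, 0.0, 1.55]
wrist_force: [-0.6, -0.4, -1.6]
width: 0.0397
finger_force: 30.0
```

Emit:
servo_tool --pt "0 0 0 0" --pt "0 0 0 0" --pt "0 0 0 0" --pt "0 0 0 0" --pt "0 0 -4 0" --pt "0 0 -8 0" --pt "0 0 -9 0" --pt "0 0 -9 0" --claw 0

```text
time: 8.65
tool_pos: [0.5288, -0.0232, 0.1674]
ee_rot: [3.141, 0.0, 1.55]
wrist_force: [0.2, 0.3, -0.7]
width: 0.094
finger_force: 0.0
```

```bash
cat >> h.py <<'E'
def jars(name="top"):
    cm=camera_model(name); im=snapshot(name); b=im.astype(int)
    m=((b[...,2]-b[...,0]>10)&(b.sum(2)<260)).astype(np.uint8)
    n,l,s,c=cv2.connectedComponentsWithStats(m)
    for i in range(1,n):
        if s[i,4]>10:
            p=at(cm,*c[i],.03)
            if .3<p[0]<.65 and -.15<p[1]<.45: print(s[i,4],c[i].round(1),p)
    return im
E
python3 - <<'E'
from h import *
im=jars();cv2.imwrite("pics/t5.png",im);print(get_obs()["tool_pos"],get_obs()["width"],to(.5465,.222,.15))
E
```

```text
18 [101.2 232.9] [0.4465 0.2963 0.03  ]
[ 0.5281428  -0.02310413  0.16607329] 0.09399579339447857 [24.54  1.32  1.61]
```

Run:
```python
import cv2
im=cv2.imread("pics/t5.png");cv2.imwrite("pics/t5c.png",cv2.resize(im[165:270,65:275],None,fx=3.6,fy=3.6,interpolation=cv2.INTER_CUBIC))
```

```text
(no output)
```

View pics/t5c.png

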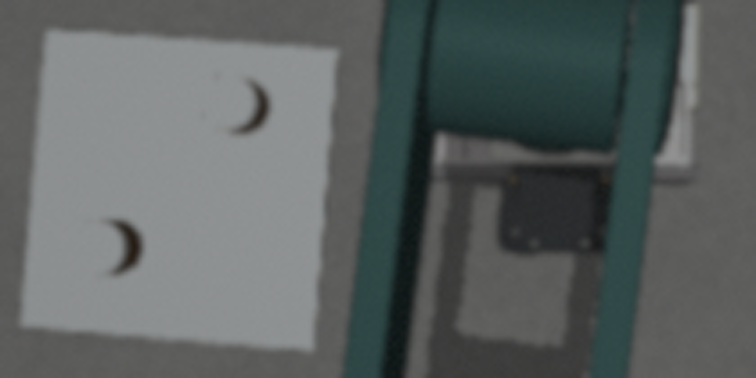

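Jars A and B are unmoved, with crescents at (258,105) and (130,247).

Emit:
servo_tool --pt "6 0.3 0 0" --pt "12 0.6 0 0" --pt "18 0.9 1 0" --pt "24.5 1.25 4 0" --pt "24.5 1.25 9 0" --pt "24.5 1.25 12.7 0" --pt "24.5 1.25 12.7 0"

```text
time: 9.57
tool_pos: [0.5417, 0.2204, 0.034]
ee_rot: [-3.129, 0.004, 1.55]
wrist_force: [0.9, -0.7, 0.5]
width: 0.094
finger_force: 0.0
```

Emit:
servo_tool --pt "0 0 0 0" --pt "0 0 0 0" --pt "0 0 0 0" --pt "0 0 0 0" --pt "0 0 0 0" --pt "0 0 0 0" --claw 255

```text
time: 10.32
tool_pos: [0.5464, 0.2215, 0.0406]
ee_rot: [3.141, -0.0, 1.55]
wrist_force: [-0.1, -1.1, -0.1]
width: 0.0396
finger_force: 30.0
```

Emit:
servo_tool --pt "0 0 -4 0" --pt "0 0 -9 0" --pt "-6 -0.5 -9 0" --pt "-11 -1 -9 0" --pt "-14.1 -1.25 -8 0" --pt "-14.1 -1.25 -6.5 0" --pt "-14.1 -1.25 -6 0" --pt "-14.1 -1.25 -6 0"

```text
time: 11.32
tool_pos: [0.5305, 0.0819, 0.0996]
ee_rot: [-3.14, -0.0, 1.551]
wrist_force: [-1.0, -0.3, 0.5]
width: 0.0396
finger_force: 30.0
```

Emit:
servo_tool --pt "0 0 0.5 0" --pt "0 0 1 0" --pt "0 0 1.3 0" --pt "0 0 1.6 0" --pt "0 0 1.6 0"

```text
time: 11.95
tool_pos: [0.5307, 0.0808, 0.0841]
ee_rot: [-3.141, 0.0, 1.55]
wrist_force: [0.1, 0.1, -0.8]
width: 0.0398
finger_force: 30.0
```

Emit:
servo_tool --pt "0 0 0.2 0" --pt "0 0 0.4 0" --pt "0 0 0.4 0"

```text
time: 12.32
tool_pos: [0.5308, 0.0808, 0.0802]
ee_rot: [-3.141, 0.0, 1.55]
wrist_force: [0.7, 0.2, -0.5]
width: 0.0393
finger_force: 30.0
```

Emit:
servo_tool --pt "0 0 0 0" --pt "0 0 0 0" --pt "0 0 0 0" --pt "0 0 0 0" --pt "0 0 -4 0" --pt "0 0 -8 0" --pt "0 0 -9 0" --pt "0 0 -9 0" --claw 0

```text
time: 13.32
tool_pos: [0.531, 0.0808, 0.1704]
ee_rot: [3.141, 0.0, 1.55]
wrist_force: [0.3, -0.3, -0.4]
width: 0.0942
finger_force: 0.0
```

Run:
```python
from h import *
im=jars();print(get_obs()["tool_pos"],get_obs()["width"],to(.4455,.3155,.15))
```

```text
17 [101.  232.9] [0.4465 0.2968 0.03  ]
[0.5303205  0.08077984 0.16904629] 0.09374851104770719 [23.29 -8.97  1.92]
```

Emit:
servo_tool --pt "6 -2.3 0 0" --pt "12 -4.6 0 0" --pt "18 -6.9 1 0" --pt "23.3 -9 4 0" --pt "23.3 -9 9 0" --pt "23.3 -9 13 0" --pt "23.3 -9 13 0" --pt "23.3 -9 13 0"

```text
time: 14.38
tool_pos: [0.4462, 0.3156, 0.0408]
ee_rot: [3.141, -0.0, 1.549]
wrist_force: [0.1, -0.1, 1.1]
width: 0.0941
finger_force: 0.0
```

Emit:
servo_tool --pt "0 0 0 0" --pt "0 0 0 0" --pt "0 0 0 0" --pt "0 0 0 0" --pt "0 0 0 0" --pt "0 0 0 0" --claw 255

```text
time: 15.12
tool_pos: [0.4458, 0.3156, 0.0404]
ee_rot: [-3.142, 0.0, 1.55]
wrist_force: [-0.2, 0.4, -0.0]
width: 0.0398
finger_force: 30.0
```

Emit:
servo_tool --pt "0 0 -6 0" --pt "-3 1 -12 0" --pt "-9 3 -12 0" --pt "-15 5 -12 0" --pt "-21 7 -12 0" --pt "-27 8.8 -12 0" --pt "-28.5 9 -12 0" --pt "-28.5 9 -10 0"

```text
time: 16.12
tool_pos: [0.5313, 0.0266, 0.1417]
ee_rot: [3.138, 0.0, 1.546]
wrist_force: [-0.3, 0.3, -0.8]
width: 0.0398
finger_force: 30.0
```

Emit:
servo_tool --pt "0 0 2 0" --pt "0 0 4 0" --pt "0 0 4 0"

```text
time: 16.5
tool_pos: [0.5282, 0.0288, 0.0983]
ee_rot: [-3.137, -0.0, 1.55]
wrist_force: [0.2, -0.2, -0.7]
width: 0.0393
finger_force: 30.0
```

Emit:
servo_tool --pt "0 0 0.5 0" --pt "0 0 1 0" --pt "0 0 1.4 0" --pt "0 0 1.7 0" --pt "0 0 2.0 0" --pt "0 0 2.0 0"

```text
time: 17.25
tool_pos: [0.5297, 0.0288, 0.0802]
ee_rot: [-3.141, 0.0, 1.55]
wrist_force: [0.1, -0.3, -0.0]
width: 0.0394
finger_force: 30.0
```

Emit:
servo_tool --pt "0 0 0 0" --pt "0 0 0 0" --pt "0 0 0 0" --pt "0 0 0 0" --pt "0 0 -4 0" --pt "0 0 -9 0" --pt "0 0 -13 0" --pt "0 0 -13 0" --claw 0

```text
time: 18.25
tool_pos: [0.532, 0.0287, 0.215]
ee_rot: [3.133, 0.0, 1.55]
wrist_force: [-0.1, 0.1, 0.6]
width: 0.0941
finger_force: 0.0
```

Emit:
servo_tool --pt "5 0 0 0" --pt "9 0 -1 0" --pt "9 0 -1 0" --pt "9 0 -1 0"

```text
time: 18.75
tool_pos: [0.5312, 0.1184, 0.2189]
ee_rot: [-3.139, 0.001, 1.55]
wrist_force: [-0.2, -1.5, -0.3]
width: 0.0942
finger_force: 0.0
```

Run:
```python
from h import *
o=get_obs();print(o["tool_pos"],o["ee_rot"],o["width"],o["joint_positions"])
im=snapshot("wrist");t=snapshot("scene")
W=np.hstack([cv2.resize(im,(480,360)),cv2.resize(t[150:270,200:420],(320,175)).copy() if 0 else cv2.resize(t[130:310,220:450],(320,360))])
cv2.imwrite("pics/w6.png",W)
```

```text
[0.53118242 0.11837786 0.218863  ] [-3.13919698e+00  1.16324888e-03  1.55004996e+00] 0.0942007098562026 [ 1.15596498e-01  7.64019155e-02  1.38354610e+00 -8.32171169e-04
  1.68417616e+00  1.36251153e-01]
```

View pics/w6.png

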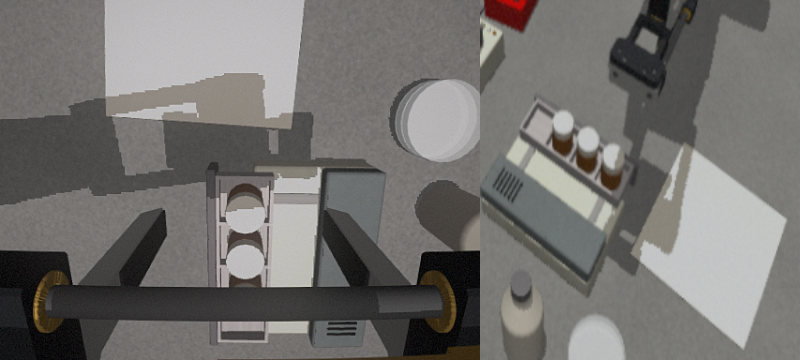

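All three jars stand in pockets 1 to 3 and the mat is empty. Next is pushing the tray in with the fingers closed.

Emit:
servo_tool --pt "-3 -5 0 0" --pt "-6 -9.9 0 0" --pt "-11.6 -10.5 0 0" --pt "-11.6 -10.5 5 0" --pt "-11.6 -10.5 10 0" --pt "-11.6 -10.5 14 0" --pt "-11.6 -10.5 18 0" --pt "-11.6 -10.5 18 0" --claw 255

```text
time: 19.85
tool_pos: [0.4208, 0.0046, 0.0371]
ee_rot: [-3.133, -0.001, 1.548]
wrist_force: [0.3, 0.6, 0.0]
width: 0.0174
finger_force: 0.0
```

Emit:
servo_tool --pt "0 1 0 0" --pt "0 2 0 0" --pt "0 3 0 0" --pt "0 4 0 0" --pt "0 5 0 0" --pt "0 5.5 0 0" --pt "0 5.5 0 0"

```text
time: 20.72
tool_pos: [0.4791, 0.0039, 0.0402]
ee_rot: [-3.14, 0.0, 1.55]
wrist_force: [-2.4, 0.6, 1.6]
width: 0.0004
finger_force: 1.2
```

Emit:
servo_tool --pt "0 0.5 0 0" --pt "0 1 0 0" --pt "0 1.5 0 0" --pt "0 2 0 0" --pt "0 2.5 0 0" --pt "0 3 0 0" --pt "0 3.5 0 0" --pt "0 3.5 0 0"

```text
time: 21.72
tool_pos: [0.5143, 0.0028, 0.0402]
ee_rot: [-3.141, 0.001, 1.55]
wrist_force: [-4.9, -1.3, 2.2]
width: 0.0005
finger_force: 2.2
```

Emit:
servo_tool --pt "0 0.3 0 0" --pt "0 0.6 0 0" --pt "0 0.9 0 0" --pt "0 0.9 0 0"

```text
time: 22.22
tool_pos: [0.5228, 0.0025, 0.0402]
ee_rot: [-3.14, 0.001, 1.55]
wrist_force: [-5.2, -0.9, 3.5]
width: 0.0004
finger_force: 2.7
```

Emit:
servo_tool --pt "0 0.2 0 0" --pt "0 0.4 0 0" --pt "0 0.4 0 0"

```text
time: 22.6
tool_pos: [0.5241, 0.0025, 0.0402]
ee_rot: [-3.134, 0.001, 1.55]
wrist_force: [-11.9, -1.5, 7.7]
width: 0.0003
finger_force: 6.4
```

Emit:
servo_tool --pt "0 0.2 0 0" --pt "0 0.4 0 0" --pt "0 0.4 0 0"

```text
time: 22.98
tool_pos: [0.5242, 0.0025, 0.0403]
ee_rot: [-3.124, 0.001, 1.55]
wrist_force: [-23.7, -1.8, 15.7]
width: 0.0002
finger_force: 11.8
```

Emit:
servo_tool --pt "0 -0.5 0 0" --pt "0 -1 0 0" --pt "0 -1.5 0 0" --pt "0 -2 0 0" --pt "0 -2.5 0 0" --pt "0 -5 0 0" --pt "0 -9 0 0" --pt "0 -9 0 0"

```text
time: 23.98
tool_pos: [0.4396, 0.0051, 0.0401]
ee_rot: [3.142, -0.0, 1.55]
wrist_force: [0.1, 0.5, 0.5]
width: 0.0003
finger_force: 0.0
```

Emit:
servo_tool --pt "0 0 -6 0" --pt "0 0 -12 0" --pt "0 0 -18 0" --pt "-5 0 -20 0" --pt "-10 0 -20 0" --pt "-10 0 -20 0" --pt "-10 0 -20 0" --claw 150

```text
time: 24.85
tool_pos: [0.44, -0.0952, 0.2406]
ee_rot: [3.14, -0.001, 1.549]
wrist_force: [-0.4, 0.2, -0.5]
width: 0.0389
finger_force: 0.0
```

Run:
```python
from h import *
o=get_obs();print(o["tool_pos"],o["ee_rot"],o["width"],o["joint_positions"].round(2))
t=snapshot("scene");im=snapshot("top")
W=np.hstack([cv2.resize(im[120:240,150:350],(400,240)),cv2.resize(t[120:280,150:350],(400,320))[:240]])
W=np.hstack([cv2.resize(im[120:270,150:350],(400,300)),cv2.resize(t[130:280,160:360],(400,300))])
cv2.imwrite("pics/w7.png",W)
```

```text
[ 0.4399846  -0.09517199  0.24061863] [ 3.14043485e+00 -5.15416041e-04  1.54949056e+00] 0.038896637990640144 [-0.34 -0.14  1.55  0.    1.73 -0.32]
```

View pics/w7.png

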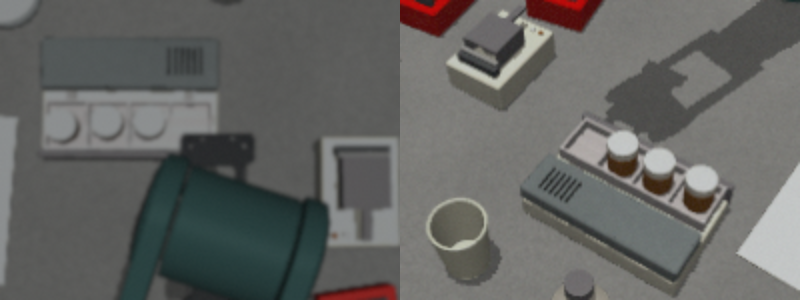

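Panel has moved about 40 mm in and the tray stays there, so it is latched. All three jars are upright. Now I go over the guard tongue.

Emit:
servo_tool --pt "-4 -0.2 0 10" --pt "-8 -0.3 0 20" --pt "-12 -0.5 0 30" --pt "-16 -0.7 0 40" --pt "-19.1 -0.7 0 50" --pt "-19.1 -0.7 0 60" --pt "-19.1 -0.7 0 70" --pt "-19.1 -0.7 0 80" --claw 60

```text
time: 25.95
tool_pos: [0.429, -0.2851, 0.2403]
ee_rot: [-3.141, -0.0, 0.15]
wrist_force: [0.3, 0.6, 0.2]
width: 0.0716
finger_force: 0.0
```

Emit:
servo_tool --pt "0 0 1 5" --pt "0 0 3 10.2" --pt "0 0 4 10.2" --pt "0 0 4 10.2" --pt "0 0 4 10.2"

```text
time: 26.58
tool_pos: [0.4287, -0.2861, 0.2012]
ee_rot: [3.141, -0.001, -0.023]
wrist_force: [-0.5, 0.2, 0.0]
width: 0.0718
finger_force: 0.0
```

Run:
```python
from h import *
o=get_obs();print(o["tool_pos"],o["ee_rot"],o["width"],o["joint_positions"].round(2),to(.4286,-.2864,.082))
cm=camera_model("wrist");im=snapshot("wrist");np.save("cm.npy",cm,allow_pickle=True)
cv2.imwrite("pics/w8.png",cv2.resize(im,(800,600),interpolation=cv2.INTER_CUBIC))
for P in [(.4286,-.2864,.086),(.4166,-.286,.086)]: print(px(cm,P)*1.5625)
```

```text
[ 0.42869159 -0.28605607  0.2012124 ] [ 3.14080701e+00 -1.00289669e-03 -2.31898102e-02] 0.07176820195896057 [-0.7   0.01  1.48  0.    1.64  0.9 ] [-0.02  0.03 11.92]
[409.375   300.46875]
[409.21875 321.71875]
```

View pics/w8.png

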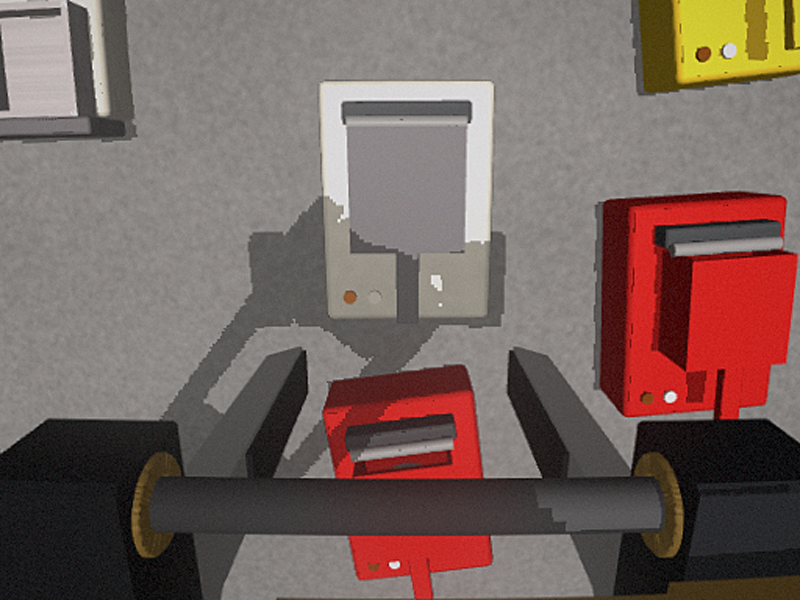

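The tongue end at (408,322) matches the prediction. The red box in front is clear of the fingers, so I descend and pinch.

Emit:
servo_tool --pt "0 0 5 0" --pt "0 0 9 0" --pt "0 0 11 0" --pt "0 0 12.2 0" --pt "0 0 12.2 0"

```text
time: 27.25
tool_pos: [0.4282, -0.2861, 0.0784]
ee_rot: [-3.141, 0.0, -0.024]
wrist_force: [-0.3, 0.5, 1.2]
width: 0.0717
finger_force: 0.0
```

Emit:
servo_tool --pt "0 0 0 0" --pt "0 0 0 0" --pt "0 0 0 0" --pt "0 0 0 0" --pt "0 0 0 0" --pt "0 0 0 0" --claw 255

```text
time: 28.0
tool_pos: [0.4282, -0.2861, 0.0785]
ee_rot: [3.142, 0.0, -0.024]
wrist_force: [0.2, 0.2, 0.0]
width: 0.0157
finger_force: 0.0
```

Emit:
servo_tool --pt "0 0 0 0" --pt "0 0 0 0"

```text
time: 28.25
tool_pos: [0.4282, -0.2862, 0.0784]
ee_rot: [3.141, 0.0, -0.024]
wrist_force: [0.6, -0.2, 0.3]
width: 0.0117
finger_force: 30.0
```

Emit:
servo_tool --pt "0.1 0 -0.8 0" --pt "0.39 0 -1.61 0" --pt "0.7 0 -2.4 0" --pt "1.05 0 -3.13 0" --pt "1.5 0 -3.85 0" --pt "1.96 0 -4.51 0" --pt "1.96 0 -4.51 0"

```text
time: 29.12
tool_pos: [0.4483, -0.2866, 0.1241]
ee_rot: [3.141, -0.001, -0.024]
wrist_force: [-0.5, -0.3, -2.9]
width: 0.0119
finger_force: 30.0
```

Emit:
servo_tool --pt "1.14 0 -1.2 0" --pt "2.47 0 -2.19 0" --pt "3.95 0 -2.93 0" --pt "5.54 0 -3.4 0" --pt "7.19 0 -3.59 0" --pt "8.84 0 -3.49 0" --pt "9.98 0 -3.26 0" --pt "9.98 0 -3.26 0"

```text
time: 30.12
tool_pos: [0.5488, -0.2886, 0.1566]
ee_rot: [-3.141, -0.002, -0.024]
wrist_force: [-2.0, 3.2, 1.7]
width: 0.0116
finger_force: 30.0
```

Emit:
servo_tool --pt "0 0 0 0" --pt "0 0 0 0"

```text
time: 30.38
tool_pos: [0.5482, -0.2886, 0.1567]
ee_rot: [-3.141, -0.002, -0.024]
wrist_force: [-0.3, 3.2, 2.5]
width: 0.0117
finger_force: 30.0
```

Emit:
servo_tool --pt "0 0 0 0" --pt "0 0 0 0" --pt "0 0 0 0" --pt "0 0 -3 0" --pt "0 0 -8 0" --pt "-5 0 -10 0" --pt "-9 0 -10 0" --pt "-9 0 -10 0" --claw 60

```text
time: 31.38
tool_pos: [0.456, -0.2872, 0.2572]
ee_rot: [3.14, -0.001, -0.027]
wrist_force: [0.4, 0.3, -0.0]
width: 0.072
finger_force: 0.0
```

Run:
```python
from h import *
o=get_obs();print(o["tool_pos"],o["ee_rot"],o["width"],o["joint_positions"].round(2))
x=np.array([.4776,-.2876,.0]);e=np.array([1,-.024,0])
cm=camera_model("wrist");im=snapshot("wrist");np.save("cm.npy",cm,allow_pickle=True)
cv2.imwrite("pics/w9.png",cv2.resize(im,(800,600),interpolation=cv2.INTER_CUBIC))
print("tongue pred",px(cm,x+e*.1116+[0,0,.136])*1.5625,"btn ctr guess x+0",px(cm,x+[0,0,.06])*1.5625)
```

```text
[ 0.45595161 -0.28719833  0.25719006] [ 3.13994023e+00 -1.19488358e-03 -2.67103943e-02] 0.07202029215092888 [-0.67  0.06  1.33 -0.    1.75  0.93]
tongue pred [407.8125   37.96875] btn ctr guess x+0 [407.96875 238.75   ]
```

View pics/w9.png

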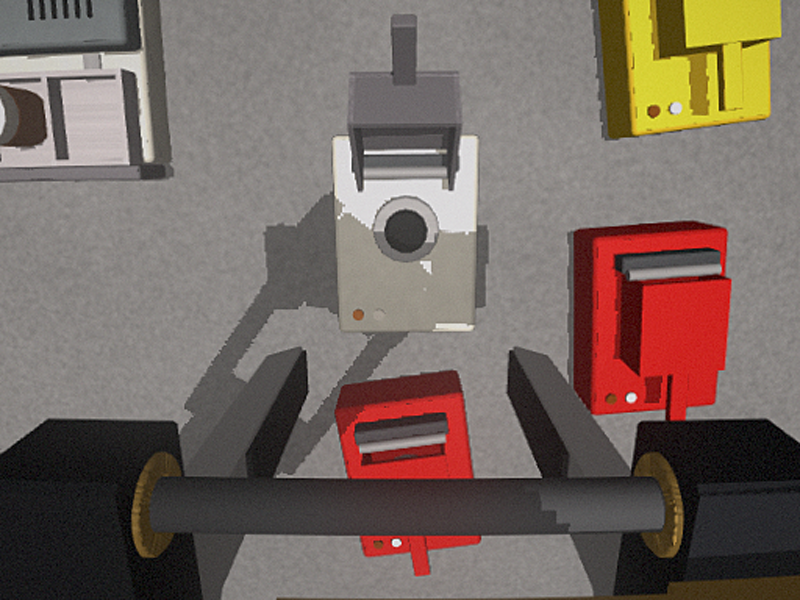

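The guard is fully open and the button centre is at (406,231). I close the fingers and press.

Emit:
servo_tool --pt "2.5 0 0 0" --pt "2.5 0 5 0" --pt "2.5 0 10 0" --pt "2.5 0 14 0" --pt "2.5 0 16 0" --pt "2.5 0 17.4 0" --pt "2.5 0 17.4 0" --claw 255

```text
time: 32.3
tool_pos: [0.4853, -0.2886, 0.088]
ee_rot: [3.138, -0.006, -0.024]
wrist_force: [-3.6, 2.8, 18.0]
width: 0.0054
finger_force: 9.2
```

Emit:
servo_tool --pt "0 0 0.3 0" --pt "0 0 0.6 0" --pt "0 0 0.9 0" --pt "0 0 1.1 0" --pt "0 0 1.1 0"

```text
time: 32.92
tool_pos: [0.4862, -0.2897, 0.0872]
ee_rot: [3.133, -0.01, -0.023]
wrist_force: [-17.6, 11.7, 53.6]
width: 0.0002
finger_force: 27.5
```

Emit:
servo_tool --pt "0 0 -1.2 0" --pt "0 0 -2.5 0" --pt "0 0 -2.5 0"

```text
time: 33.3
tool_pos: [0.4834, -0.2876, 0.0966]
ee_rot: [3.141, -0.001, -0.024]
wrist_force: [0.1, -0.0, 0.2]
width: 0.0005
finger_force: 0.0
```

Run:
```python
from h import *
o=get_obs();print(o["tool_pos"],o["ee_rot"],o["width"],o["joint_positions"].round(3),o["wrist_force"],o["wrist_torque"])
cm=camera_model("wrist");im=snapshot("wrist");s=snapshot("scene")
W=np.hstack([cv2.resize(im,(480,360)),cv2.resize(s[80:200,150:257],(320,360))])
cv2.imwrite("pics/w10.png",W)
c9=np.load("cm.npy",allow_pickle=True).item();print(at(c9,406*.64-.3,231*.64-.3,.06))
```

```text
[ 0.48344883 -0.28757993  0.09656481] [ 3.14120358e+00 -9.67126784e-04 -2.40587982e-02] 0.00047624462386898345 [-0.638  0.17   1.525  0.     1.445  0.957] [ 0.10489839 -0.02215436  0.24128495] [0.09460629 0.01958447 0.01036599]
[ 0.4832 -0.2861  0.06  ]
```

View pics/w10.png

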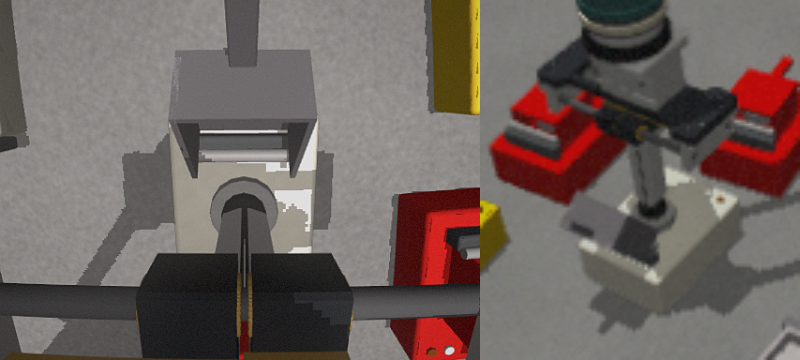

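The fingers are centred over the button and the guard is still open. Contact came higher than the nominal tip reach, so I press again slowly and read force against depth.

Emit:
servo_tool --pt "0 0 0.2 0" --pt "0 0 0.2 0"

```text
time: 33.65
tool_pos: [0.4822, -0.2869, 0.0931]
ee_rot: [-3.14, 0.002, -0.024]
wrist_force: [-1.0, 2.2, 2.0]
width: 0.0003
finger_force: 1.0
```

Emit:
servo_tool --pt "0 0 0.2 0" --pt "0 0 0.2 0"

```text
time: 33.9
tool_pos: [0.4823, -0.287, 0.0919]
ee_rot: [-3.141, 0.001, -0.024]
wrist_force: [-0.6, 1.7, 3.2]
width: 0.0002
finger_force: 1.3
```

Emit:
servo_tool --pt "0 0 0.2 0" --pt "0 0 0.2 0"

```text
time: 34.15
tool_pos: [0.4825, -0.2873, 0.0902]
ee_rot: [-3.141, 0.0, -0.024]
wrist_force: [-2.0, 2.6, 3.2]
width: 0.0006
finger_force: 1.8
```

Emit:
servo_tool --pt "0 0 0.2 0" --pt "0 0 0.2 0"

```text
time: 34.4
tool_pos: [0.4825, -0.2873, 0.0884]
ee_rot: [-3.142, 0.0, -0.024]
wrist_force: [-1.6, 3.1, 4.3]
width: 0.0004
finger_force: 2.4
```

Emit:
servo_tool --pt "0 0 0.2 0" --pt "0 0 0.2 0"

```text
time: 34.65
tool_pos: [0.4826, -0.2874, 0.0881]
ee_rot: [3.141, -0.0, -0.024]
wrist_force: [-4.4, 4.4, 10.9]
width: 0.0006
finger_force: 5.6
```

The button moved through about 6 mm of spring travel, rising to about 5 N, then hit a hard stop: it was pressed fully. To be sure about the closed fingers' reach, I touch the bare box top lightly (50 mm high).

Emit:
servo_tool --pt "0 0 -2 0" --pt "0 0 -4 0" --pt "-4.5 2.9 -4 0" --pt "-4.5 2.9 -2 0" --pt "-4.5 2.9 0 0" --pt "-4.5 2.9 0 0"

```text
time: 35.4
tool_pos: [0.4357, -0.3149, 0.0837]
ee_rot: [-3.14, 0.003, -0.025]
wrist_force: [0.1, -0.4, -0.7]
width: 0.0004
finger_force: 0.0
```

Emit:
servo_tool --pt "0 0 0.4 0" --pt "0 0 0.4 0"

```text
time: 35.65
tool_pos: [0.4374, -0.3157, 0.0826]
ee_rot: [3.141, -0.001, -0.024]
wrist_force: [-0.3, 0.3, -0.2]
width: 0.0005
finger_force: 0.0
```

Emit:
servo_tool --pt "0 0 0.4 0" --pt "0 0 0.4 0"

```text
time: 35.9
tool_pos: [0.4369, -0.3153, 0.0781]
ee_rot: [3.142, 0.0, -0.024]
wrist_force: [0.4, -0.6, 0.2]
width: -0.0
finger_force: 0.0
```

Emit:
servo_tool --pt "0 0 0.4 0" --pt "0 0 0.4 0"

```text
time: 36.15
tool_pos: [0.4367, -0.3151, 0.0737]
ee_rot: [-3.141, 0.001, -0.024]
wrist_force: [0.6, -0.2, -0.4]
width: 0.0002
finger_force: 0.0
```

Emit:
servo_tool --pt "0 0 0.4 0" --pt "0 0 0.4 0"

```text
time: 36.4
tool_pos: [0.4367, -0.3152, 0.0697]
ee_rot: [-3.141, 0.001, -0.025]
wrist_force: [0.1, 0.1, -0.4]
width: 0.0006
finger_force: 0.0
```

Emit:
servo_tool --pt "0 0 0.3 0" --pt "0 0 0.3 0"

```text
time: 36.65
tool_pos: [0.4368, -0.3152, 0.0669]
ee_rot: [-3.141, 0.0, -0.024]
wrist_force: [0.8, 0.6, -0.5]
width: 0.0006
finger_force: 0.0
```

Emit:
servo_tool --pt "0 0 0.3 0" --pt "0 0 0.3 0"

```text
time: 36.9
tool_pos: [0.4371, -0.3155, 0.0643]
ee_rot: [3.141, -0.0, -0.024]
wrist_force: [-0.1, 0.8, -0.1]
width: 0.0004
finger_force: 0.4
```

Emit:
servo_tool --pt "0 0 -5 0" --pt "0 0 -11 0" --pt "-2 -1 -17 0" --pt "-6 -2.9 -19 0" --pt "-6 -2.9 -19 0" --pt "-6 -2.9 -19 0" --claw 60

```text
time: 37.65
tool_pos: [0.3777, -0.2848, 0.2534]
ee_rot: [-3.141, 0.0, -0.025]
wrist_force: [-0.1, 0.1, 0.3]
width: 0.0567
finger_force: 0.0
```

Run:
```python
from h import *
print(get_obs()["tool_pos"])
def blob(im,cm,s):
    P=px(cm,(.4832,-.2865,.07)); g=im.max(2).astype(int)
    u,v=(int(t) for t in P); R0=45
    w=g[max(v-R0,0):v+R0,u-R0:u+R0]
    m=(w<45).astype(np.uint8);n,l,st,c=cv2.connectedComponentsWithStats(m)
    for i in range(1,n):
        if st[i,4]>150: print("  blob",st[i],(c[i]+[u-R0,max(v-R0,0)]).round(1),"pred",P, w.min())
    return None
c9=np.load("cm.npy",allow_pickle=True).item();i9=cv2.resize(cv2.imread("pics/w9.png"),(512,384),interpolation=cv2.INTER_AREA)
blob(i9,c9,0)
cm=camera_model("wrist");im=snapshot("wrist");cv2.imwrite("pics/w11.png",im);np.save("cm11.npy",cm,allow_pickle=True);blob(im,cm,0)
for c in(c9,cm):print([px(c,(.4832,-.2865,z)) for z in(.06,.08)])
```

```text
[ 0.37768641 -0.28484947  0.25340833]
[array([259.9, 147.6]), array([259.9, 150.1])]
[array([260.8,  69.5]), array([260.7,  67.5])]
```

Run:
```python
from h import *
c9=np.load("cm.npy",allow_pickle=True).item();i9=cv2.resize(cv2.imread("pics/w9.png"),(512,384),interpolation=cv2.INTER_AREA)
c11=np.load("cm11.npy",allow_pickle=True).item();i11=cv2.imread("pics/w11.png")
S=[]
for im,cm in((i9,c9),(i11,c11)):
    u,v=px(cm,(.4832,-.2865,.07)).astype(int);w=cv2.GaussianBlur(im,(3,3),0).max(2)[v-32:v+32,u-32:u+32]
    print("centre",w[32,32],"collar",w[32,::6])
    t=(int(w[32,32])+22);m=(w<t).astype(np.uint8);n,l,st,c=cv2.connectedComponentsWithStats(m,connectivity=4)
    i=l[32,32];C=c[i]+[u-32,v-32];print(t,st[i],C.round(1));S.append(ray(cm,*C))
for z in(.05,.06,.07,.08,.09):
    print(z,[ (o+d*(z-o[2])/d[2])[:2].round(4) for o,d in S])
```

```text
centre 62 collar [157 158 138 124  61  62  62  62 190 153 198]
84 [ 19  19  27  27 565] [259.2 148. ]
centre 72 collar [222 222 178 103  71  73  71  70 196 178 222]
94 [ 18  15  29  30 652] [260.   65.9]
0.05 [array([ 0.4815, -0.2857]), array([ 0.4876, -0.2859])]
0.06 [array([ 0.4828, -0.2857]), array([ 0.4866, -0.2859])]
0.07 [array([ 0.4841, -0.2858]), array([ 0.4856, -0.2859])]
0.08 [array([ 0.4854, -0.2859]), array([ 0.4847, -0.2859])]
0.09 [array([ 0.4867, -0.2859]), array([ 0.4837, -0.2859])]
```

Triangulation puts the button top near 75 to 80 mm, which agrees with the 6 mm spring travel and hard stop I felt. The button was pressed fully. Now I grasp the open tongue and lower the guard.

Emit:
servo_tool --pt "6 0 0 0" --pt "12 0 0 0" --pt "18 0 0 0" --pt "21.1 0 2 0" --pt "21.1 0 6 0" --pt "21.1 0 9 0" --pt "21.1 0 11.8 0" --pt "21.1 0 11.8 0"

```text
time: 38.7
tool_pos: [0.5868, -0.2886, 0.13]
ee_rot: [-3.136, 0.009, -0.024]
wrist_force: [-0.1, 0.4, -0.2]
width: 0.072
finger_force: 0.0
```

Emit:
servo_tool --pt "0 0 0 0" --pt "0 0 0 0" --pt "0 0 0 0" --pt "0 0 0 0" --pt "0 0 0 0" --pt "0 0 0 0" --pt "0 0 0 0" --pt "0 0 0 0" --claw 255

```text
time: 39.7
tool_pos: [0.5886, -0.2894, 0.1362]
ee_rot: [-3.141, 0.0, -0.024]
wrist_force: [-0.8, 3.7, 1.2]
width: 0.0118
finger_force: 30.0
```

Emit:
servo_tool --pt "-1.28 0 -1.05 0" --pt "-2.72 0 -1.87 0" --pt "-4.28 0 -2.42 0" --pt "-5.92 0 -2.7 0" --pt "-7.57 0 -2.68 0" --pt "-9.2 0 -2.38 0" --pt "-10.75 0 -1.8 0" --pt "-10.75 0 -1.8 0"

```text
time: 40.7
tool_pos: [0.4795, -0.2873, 0.157]
ee_rot: [3.141, -0.001, -0.026]
wrist_force: [-1.0, 5.3, 6.4]
width: 0.0114
finger_force: 30.0
```

Emit:
servo_tool --pt "-1.43 0 0.84 0" --pt "-2.69 0 1.92 0" --pt "-3.74 0 3.2 0" --pt "-4.56 0 4.64 0" --pt "-5.02 0 5.88 0" --pt "-5.31 0 6.8 0" --pt "-5.31 0 6.8 0" --pt "-5.31 0 6.8 0"

```text
time: 41.7
tool_pos: [0.4237, -0.2862, 0.0866]
ee_rot: [3.142, 0.008, -0.026]
wrist_force: [-8.3, 1.8, 3.6]
width: 0.0119
finger_force: 30.0
```

Emit:
servo_tool --pt "0.3 0 0.2 0" --pt "0.3 0 0.4 0" --pt "0.3 0 0.4 0"

```text
time: 42.08
tool_pos: [0.4236, -0.2862, 0.0819]
ee_rot: [-3.141, 0.016, -0.026]
wrist_force: [-14.7, 2.7, 5.6]
width: 0.0116
finger_force: 30.0
```

Emit:
servo_tool --pt "0 0 0 0" --pt "0 0 0 0" --pt "0 0 0 0" --pt "0 0 0 0" --pt "0 0 -5 0" --pt "0 0 -10 0" --pt "0 0 -12 0" --pt "0 0 -12 0" --claw 60

```text
time: 43.08
tool_pos: [0.432, -0.2869, 0.2044]
ee_rot: [3.138, -0.004, -0.024]
wrist_force: [0.0, -0.1, 0.2]
width: 0.0719
finger_force: 0.0
```

Run:
```python
from h import *
print(get_obs()["tool_pos"],get_obs()["wrist_force"])
cm=camera_model("wrist");im=snapshot("wrist")
w8=cv2.resize(cv2.imread("pics/w8.png"),(512,384),interpolation=cv2.INTER_AREA)
# compare with the shut-guard picture w8 from almost the same pose
a=cv2.cvtColor(w8,6)[50:205,205:315];b=cv2.cvtColor(im,6)
r=cv2.matchTemplate(b,a,cv2.TM_CCOEFF_NORMED);print(cv2.minMaxLoc(r))
s=snapshot("scene"); s0=cv2.resize(cv2.imread("pics/scene0.png"),(512,384),interpolation=cv2.INTER_AREA)
t=cv2.cvtColor(s0,6)[128:175,190:238]
print(cv2.minMaxLoc(cv2.matchTemplate(cv2.cvtColor(s,6),t,cv2.TM_CCOEFF_NORMED)))
# tray/jars region vs. after latching (scene crop of w7)
w7=cv2.resize(cv2.imread("pics/w7.png")[:,400:],(200,150),interpolation=cv2.INTER_AREA)
print(cv2.minMaxLoc(cv2.matchTemplate(cv2.cvtColor(s,6),cv2.cvtColor(w7,6)[55:145,55:170],cv2.TM_CCOEFF_NORMED)),"expect",(160+55,130+55))
```

```text
[ 0.43201709 -0.28692835  0.20441773] [ 0.00907871 -0.13166279  0.24244295]
(-0.3534391224384308, 0.9308769702911377, (68, 10), (204, 55))
(-0.49077627062797546, 0.9012351632118225, (205, 284), (190, 128))
(-0.2964717447757721, 0.9449724555015564, (334, 190), (215, 185)) expect (215, 185)
```

Run:
```python
from h import *
c9=np.load("cm.npy",allow_pickle=True).item();i9=cv2.resize(cv2.imread("pics/w9.png"),(512,384),interpolation=cv2.INTER_AREA)
c11=np.load("cm11.npy",allow_pickle=True).item();i11=cv2.imread("pics/w11.png")
S=[]
for im,cm in((i9,c9),(i11,c11)):
    u,v=px(cm,at(c9,358*.64,315*.64,.05)).astype(int);w=im[v-12:v+13,u-12:u+13].astype(int)
    m=(w[...,2]-w[...,0]>50);ys,xs=np.nonzero(m);C=(xs.mean()+u-12,ys.mean()+v-12);print(m.sum(),C);S.append(ray(cm,*C))
for z in(.04,.05,.06,.07,.08): print(z,[(o+d*(z-o[2])/d[2])[:2].round(4) for o,d in S])
```

```text
39 (np.float64(228.74358974358975), np.float64(201.25641025641025))
45 (np.float64(227.48888888888888), np.float64(130.9111111111111))
0.04 [array([ 0.4193, -0.2485]), array([ 0.4217, -0.2486])]
0.05 [array([ 0.4221, -0.2496]), array([ 0.4225, -0.2496])]
0.06 [array([ 0.425 , -0.2506]), array([ 0.4233, -0.2506])]
0.07 [array([ 0.4279, -0.2516]), array([ 0.4241, -0.2516])]
0.08 [array([ 0.4308, -0.2527]), array([ 0.4249, -0.2526])]
```

```bash
python3 -c "
from bench import *
print(close_job())"
```

```text
the job is handed in; nothing more can be done
None
```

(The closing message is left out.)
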